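Hang the L-shaped plywood template level on its peg

TASK

Lift the L-shaped plywood template out of its slotted block and hang it on the steel peg by whichever of its four holes lets it hang level, with the long arm on top and the leg pointing straight down. Leave it hanging there by itself, and do not disturb the plain rectangular template or the bowl.

Things in the scene. Friction and masses are not known exactly. Their poses are not given: they have to be found in the camera images.
- template: L-shaped bare plywood plate, even 12 mm thickness, 0.13-0.25 kg, standing upright in a slotted block. Origin: middle of the leg's foot, mid-thickness; x through the thickness, y along the arm, z up. Leg: y -37.5 to 37.5 mm, z 0 to 145. Arm on top: y -37.5 to 122.5, z 145 to 220. Pinch it across x at the top edge; fingers less than 35 mm below that edge stay clear of holes and peg.
- first_hole (a point): Centre of the hole nearest the leg's outer edge, mid-thickness, axes as the template's. Four equal round holes, 25 mm in diameter, go through the plate along x, in one row in the arm, 52 mm below its top edge (template z = 168 mm), centres at template y = -13.5 (this one), 20.5, 54.5 and 88.5 mm.
- slot (a point): Centre of the slot floor of the fixed timber block in which the L-template stands, 10 mm above the table; axes as the template's. Block 78 x 103 mm, 55 mm high; slot 18 x 83 mm, 45 mm deep: lift more than 45 mm to come free. A like block holds the plain template; either can be left or right of the peg.
- peg (a point): Middle of a level steel peg, 9 mm thick, 240 mm above the table. Axis x points roughly away from the robot to its open end, 45 mm beyond this point; z up. 50 mm behind it the rod bends down as an upright on a fixed timber base 120 x 120 x 25 mm. Nothing rises above the peg. Slide the template on from the open end; hang it within 35 mm of this point along the peg.
- plain: Bystander: plain rectangular plywood template 12 x 75 x 165 mm with a black plug near its top, standing upright in the other slotted block; the origin is the middle of its underside. To be left alone.
- bowl: Bystander: small blue ceramic bowl, 100 mm across and 42 mm high, loose on the table beyond the peg; the origin is the centre of its underside. To be left alone.
There are look-alikes about, which are no part of the job. Of the things that look like the part that bears peg, the smaller one is meant.

How it is judged:
By the outcome, as a careful person would: the job done as asked, in the order asked, and still so for the second after the job is handed in, with the robot touching nothing.
It also fails if it takes over 48 s, if anything falls off the work surface, if the arm or the gripper's body presses on something with over 40 N, if the wrist force passes 120 N, or if a joint passes its speed limit or range.

ROBOT

A 7-joint arm with a two-finger parallel gripper is mounted at the origin on the work surface. World frame = base frame: x ahead of the robot, y to its left, z up, the work surface at z = 0. Lengths are in m, angles in rad, forces in N, time in s.
With the tool pointing down it reaches from about 0.425 to 0.925 m from the base axis. Payload 6.8 kg.
Tool frame: the origin (TCP) lies between the finger pads; the fingertips stand 17 mm ahead of it and the grasp point (between the pads) lies 2 mm behind it; z points along the fingers, x is the direction in which the jaws open and shut, and the axes are right-handed (so a half turn about z gives the same grasp; the last joint's range is limited). The gripper opens to 85 mm and grips with 20 to 120 N. Pads are 22 mm wide; open, the fingers measure 114 mm over their backs; the gripper's body (76 mm by 85 mm) begins 54 mm behind the grasp point. The pads swing forward as they close: fully open they stand 13 mm farther back than shut.
Start: joints at [-1.272, 0.477, 0.022, 1.555, -0.011, 1.109, -0.083], TCP at [0.267, 0.62, 0.21] pointing down, gripper open.
Joint ranges: [-2.96, 2.96], [-0.34, 2.1], [-1.41, 1.46], [0.24, 2.44], [-1.37, 4.51], [0.17, 1.92], [-2.96, 2.96]. Speed limits (rad/s): [2.39, 2.39, 3.14, 3.14, 3.14, 3.14, 3.14].

INTERFACE

Orientations are given as a unit quaternion [w, x, y, z].
In Python, from station import readout, read_camera, get_calibration, bot, models gives the robot as it stands.
- The arm moves only by the tool carry_out, never from a script. Its argument "deltas" is a list of rows, each a list of 2 entries, a list of its own where there are three numbers: the shift along the tool's x, y, z in cm, then the turn about the tool's z in degrees. A call has 1 to 10 rows; each row is the pose to reach, as a shift and turn from the pose measured when the call began, along the tool's axes at that moment; what a row does not reach only later rows make up. A row lasts 1/8 s, in which the tool goes at most 62.5 mm and 10.7 degrees, less where a joint would pass 70% of its speed; a pose out of reach is approached as far as the arm can. A call with a gripper value outside its range is refused whole. "hand" is the opening, from 0 (shut) to 1 (fully open), set as the call begins (left out, the last holds). The fingers move at their own pace and stop on an object; "newtons" is the grip in N (left out, the last holds). Time passes only in rows, so rows that repeat a pose let the fingers close. It gives the time, the measured TCP pose, the force and the opening at its end, in the units of the state.
- readout.get_obs(): the state, without advancing time (a new reading comes with each control period).
- read_camera(name): name is "scene" or "top" or "wrist"; returns the picture (420x560x3 uint8, red, green, blue); there is no depth.
- get_calibration(name): a dict with "fov_y" (degrees; the focal length in pixels is half the picture's height over the tangent of half this angle, whatever the lens; pixels are square), "cx", "cy" (the principal point, pixels), "D" ([k1, k2, p1, p2, k3] as OpenCV has them; the pictures are not rectified), "world_from_camera" (4x4, takes a point from camera to world coordinates). Camera axes: x right, y down, z forward; pixel columns grow to the right and rows downward; lengths in m; the calibration is good to about 2 mm. A picture is of the moment at which its call begins: read the wrist's pose just before it. get_calibration takes no time and is no camera call; for the wrist camera it gives the pose at the moment of the call.
- bot.hand_in(): hands the job in, once; it reports no verdict.
Trained networks look in the newest picture that a camera, given by its name, has taken for a name from the list of things; names that differ only in an ending like _2 or _b are one class to them, and where a whole thing is asked for, a point or a joint stands for the part that bears it (a point fixed in the world has none). Each returns a list of dicts, best first, with "score" (0 to 1); they miss things now and then, are a little off and sometimes report something else, mostly with a low value. They report only what shows in the picture. A call takes as long as a camera call. They do not tell look-alikes from the thing itself.
- models.spot_in(query, camera): "centre" ([row, column] in pixels, amid what is visible of it).
The state is a dict: "t": time; "q": joint angles; "joint_vel": joint speeds; "joint_torque": joint torques, N m; "eef_pos": TCP position; "tool_rot": TCP orientation; "contact_force": force on the tool from outside, world axes, zero at the start; "torque": the same for the moment, N m; "gripper_width": opening from 0.0 (shut) to 1.0 (fully open).
Only numpy, scipy, OpenCV 4.12 (cv2) and the standard library are available. Lean on these libraries where they do the work, as an engineer would, in place of code of your own. Each camera call takes 0.05 s, during which the arm holds its last target. There are 200 camera calls.

## Working session

There is one attempt and no reset: what is moved stays moved. The work goes in short steps, Python scripts to look and compute and a tool call to move; the robot and the scene stay as the last step left them, time stands still between calls to the robot, and variables do not carry over. Pictures are saved under pics/ and viewed, about 8 in all and at most 12, crops included, and the job is handed in when it is done.

Besides the shell and the picture viewer there is one more tool, called after "Request:" by a JSON object that holds its "op" and its "data", one argument or row to a line. carry_out: Moves the arm, as the interface text tells. Its arguments: {"type":"object","properties":{"deltas":{"type":"array"},"hand":{"type":"number"},"newtons":{"type":"number"}},"required":["deltas"]}

```bash
mkdir -p pics; ls; cat > h.py <<'E'
import numpy as np,cv2
from station import readout, read_camera, get_calibration, bot, models
def K(c):
    f=210/np.tan(np.radians(c['fov_y'])/2); return np.array([[f,0,c['cx']],[0,f,c['cy']],[0,0,1.]])
def ray(c,rc):
    u=cv2.undistortPoints(np.array([[[rc[1],rc[0]]]],float),K(c),np.array(c['D'],float))[0,0]
    T=np.array(c['world_from_camera']); d=T[:3,:3]@np.array([u[0],u[1],1]); return T[:3,3],d/np.linalg.norm(d)
def at_z(c,rc,z):
    o,d=ray(c,rc); return o+d*(z-o[2])/d[2]
def proj(c,P):
    T=np.linalg.inv(np.array(c['world_from_camera'])); P=np.atleast_2d(P).astype(float)@T[:3,:3].T+T[:3,3]
    return cv2.projectPoints(P,np.zeros(3),np.zeros(3),K(c),np.array(c['D'],float))[0][:,0]
E
python3 - <<'E'
from h import *
o=readout.get_obs();print(o)
for n in("scene","top"):
    im=read_camera(n);cv2.imwrite(f"pics/{n}0.png",im[...,::-1])
    c=get_calibration(n);print(n,c['fov_y'],np.round(c['world_from_camera'],3).tolist(),c['D'])
    for q in("template","first_hole","slot","peg","plain","bowl"):
        print(q,[(round(r['score'],2),np.round(r['centre']).tolist()) for r in models.spot_in(q,n)])
E
```

```text
pics
{'t': 0.0, 'q': array([-1.27212024,  0.47782158,  0.0223288 ,  1.55644698, -0.01149816,
        1.10930484, -0.08309057]), 'joint_vel': array([-6.99086139e-04, -6.33909821e-04, -9.10273446e-04,  3.21978126e-04,
       -3.59685237e-04, -9.93491961e-05,  1.24384883e-04]), 'joint_torque': array([ 1.19664503e-03, -5.96454120e+01,  1.60864245e+00, -2.81201506e+01,
        1.26033343e-02,  9.27218614e-03, -3.99417024e-05]), 'eef_pos': array([0.26682463, 0.61933553, 0.20941303]), 'tool_rot': array([ 5.64335491e-04,  8.35347571e-01,  5.49721363e-01, -7.34611860e-04]), 'contact_force': array([ 0.0234757 ,  0.20182361, -0.32670522]), 'torque': array([-0.00516855, -0.00624163,  0.01841553]), 'gripper_width': 0.9980526310452185}
scene 47.39894348365188 [[-0.512, 0.648, -0.564, 1.149], [0.859, 0.396, -0.326, 0.356], [0.012, -0.651, -0.759, 1.031], [0.0, 0.0, 0.0, 1.0]] [-0.16465649  0.          0.          0.          0.        ]
template [(0.87, [268.0, 425.0])]
first_hole [(0.63, [268.0, 424.0])]
slot [(0.74, [294.0, 398.0])]
peg [(0.65, [155.0, 256.0]), (0.56, [235.0, 288.0])]
plain [(0.97, [183.0, 204.0])]
bowl [(0.58, [370.0, 314.0])]
top 47.02610763134374 [[0.019, -0.991, 0.136, 0.371], [-1.0, -0.017, 0.016, -0.012], [-0.014, -0.136, -0.991, 1.168], [0.0, 0.0, 0.0, 1.0]] [-0.17407282  0.          0.          0.          0.        ]
template [(0.7, [220.0, 410.0]), (0.58, [220.0, 121.0])]
first_hole [(0.86, [219.0, 120.0])]
slot [(0.82, [232.0, 157.0]), (0.48, [220.0, 124.0])]
peg [(0.9, [235.0, 290.0]), (0.89, [326.0, 395.0])]
plain [(0.77, [222.0, 411.0])]
bowl [(0.85, [107.0, 198.0])]
```

```bash
python3 -c "
import cv2,numpy as np
a=cv2.imread('pics/scene0.png');cv2.imwrite('pics/a.png',cv2.resize(a,(800,600)))
a=cv2.imread('pics/top0.png');cv2.imwrite('pics/b.png',cv2.resize(a,(800,600)))"
```

```text
(no output)
```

View pics/a.png

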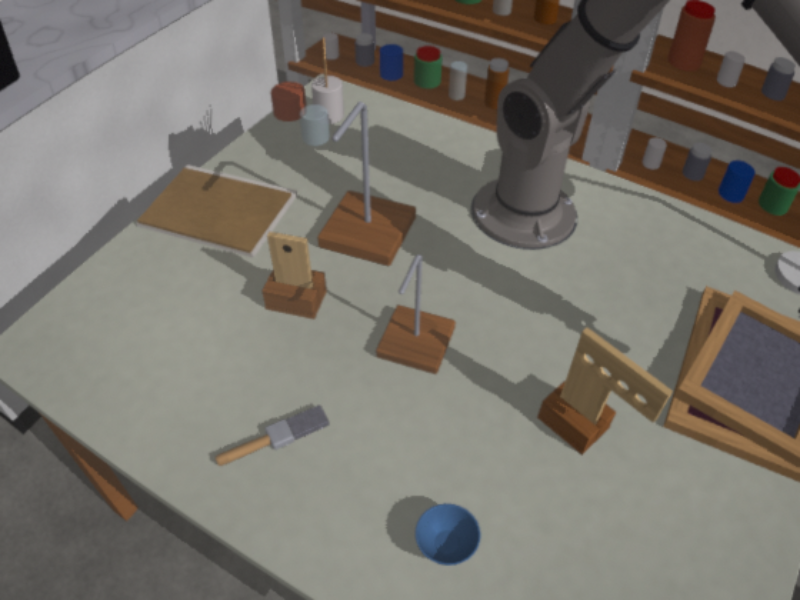

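View pics/b.png

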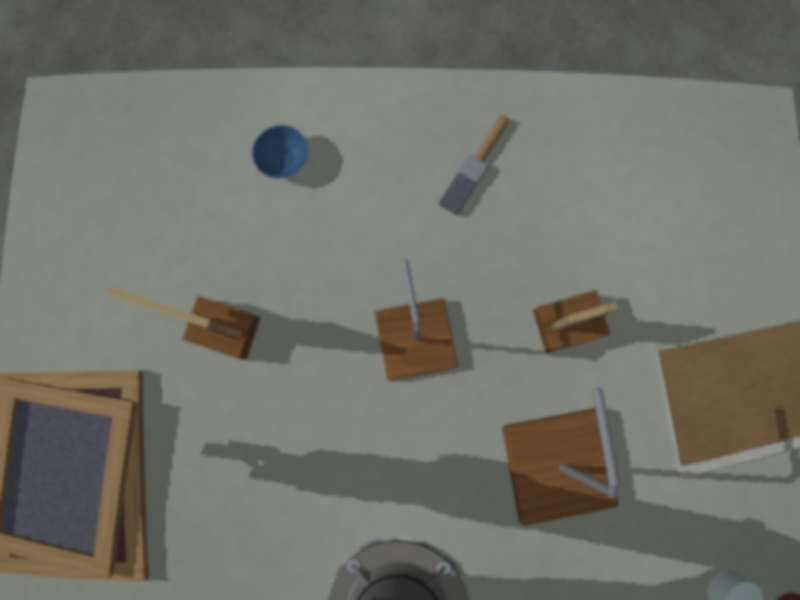

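The scene view shows the L template at right (about 610,370) and the smaller peg at centre (410,270). The plain template is at left, and the larger peg behind it is a look-alike. In the top view the L's arm runs from (240,330) to (108,290), and the peg from its bend at (417,335) to the open end at (407,262). Next I'll enlarge the parts that matter.

```bash
python3 - <<'E'
import cv2,numpy as np
s=cv2.imread('pics/scene0.png');t=cv2.imread('pics/top0.png')
cr=lambda a,r,c:cv2.resize(a[r:r+75,c:c+100],(400,300),interpolation=cv2.INTER_CUBIC)
m=np.vstack([np.hstack([cr(s,225,380),cr(t,190,70)]),np.hstack([cr(s,170,250),cr(t,175,240)])])
cv2.imwrite('pics/m.png',m)
E
```

```text
(no output)
```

View pics/m.png

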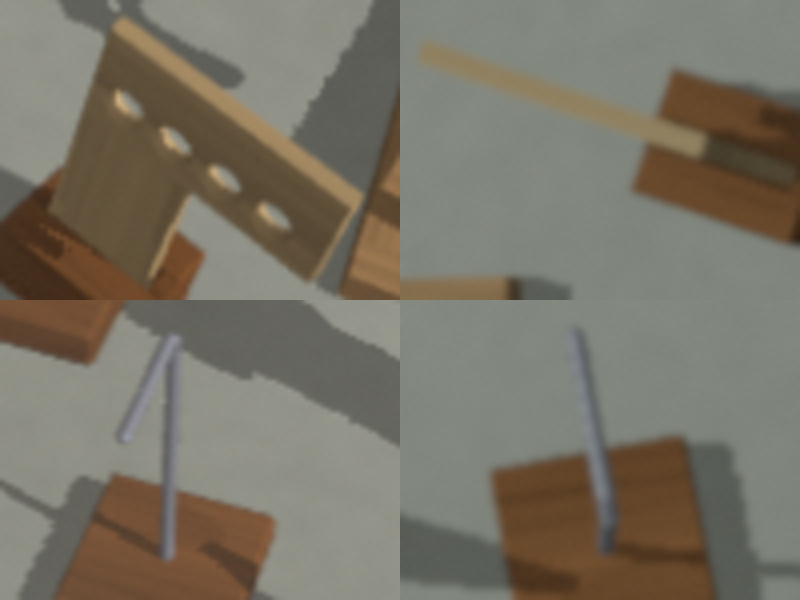

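The montage resolves the template's corners and holes and both ends of the peg, so I'll fit poses to them.

```bash
cat > fit.py <<'E'
from h import *
from scipy.optimize import least_squares
cs,ct=get_calibration('scene'),get_calibration('top')
m=lambda x,y,c0,r0:(c0+x/4-.4,r0+y/4-.4)
S=lambda x,y:m(x,y,380,225); T=lambda x,y:m(x-400,y,70,190)
obs=[(cs,[6,-37.5,220],S(112,40)),(cs,[6,122.5,220],S(350,208)),(cs,[6,122.5,145],S(312,283)),(cs,[-6,-37.5,220],S(121,15)),(cs,[-6,122.5,220],S(362,192)),
(cs,[6,-13.5,168],S(127,104)),(cs,[6,20.5,168],S(175,141)),(cs,[6,54.5,168],S(224,179)),(cs,[6,88.5,168],S(272,216)),
(ct,[0,122.5,220],T(422,52)),(ct,[0,-37.5,220],T(703,147))]
def W(p,X): 
    X=np.array(X)/1000;c,s=np.cos(p[2]),np.sin(p[2]);return [p[0]+c*X[0]-s*X[1],p[1]+s*X[0]+c*X[1],.01+X[2]]
f=lambda p:np.concatenate([proj(c,W(p,X))[0]-u for c,X,u in obs])
r=least_squares(f,[.4,.25,-.25],loss='soft_l1');print('template',r.x,np.degrees(r.x[2]));print(f(r.x).reshape(-1,2).round(1).tolist())
Ps=lambda x,y:m(x,y-300,250,170);Pt=lambda x,y:m(x-400,y-300,240,175)
def tri(a,b):
    L=[ray(cs,a[::-1]),ray(ct,b[::-1])];A=sum(np.eye(3)-np.outer(d,d) for o,d in L);B=sum((np.eye(3)-np.outer(d,d))@o for o,d in L);return np.linalg.solve(A,B)
for n,a,b in(('tip',Ps(124,437),Pt(575,330)),('bend',Ps(173,341),Pt(609,514))):
    print(n,tri(a,b).round(4),at_z(cs,a[::-1],.24).round(4),at_z(ct,b[::-1],.24).round(4))
print('grasp',W(r.x,[0,20.5,205]),'hole2',W(r.x,[0,20.5,168]))
E
python3 fit.py
```

```text
template [ 0.46299296  0.30453474 -0.28794657] -16.498123009733384
[[-0.5, -3.6], [0.5, -0.5], [-0.7, -0.2], [0.6, -0.3], [0.6, 0.1], [-0.7, 1.1], [-0.7, 1.0], [-0.7, 0.9], [-0.2, 1.2], [-0.8, 0.6], [-0.2, 0.8]]
tip [ 0.5443 -0.0031  0.2428] [ 0.5417 -0.0033  0.24  ] [ 0.5453 -0.0041  0.24  ]
bend [ 0.456  -0.0219  0.2318] [ 0.463  -0.0176  0.24  ] [ 0.4555 -0.0221  0.24  ]
grasp [np.float64(0.46881463229580556), np.float64(0.3241907395781138), np.float64(0.215)] hole2 [np.float64(0.46881463229580556), np.float64(0.3241907395781138), np.float64(0.17800000000000002)]
```

Request:
{"op": "carry_out", "data": {
  "deltas": [
    [[0,3,-5],10],
    [[-2,7,-10],20],
    [[-5,11,-11],30],
    [[-8,15,-11],40],
    [[-11,19,-11],50],
    [[-14,23,-11],60],
    [[-17,27,-11],70],
    [[-19.1,30.2,-11],80],
    [[-19.1,30.2,-11],83.2],
    [[-19.1,30.2,-11],83.2]
  ]
}}

```text
t: 1.95
eef_pos: [0.4689, 0.3249, 0.3205]
tool_rot: [-0.0, 0.99, -0.144, -0.0]
contact_force: [-0.1, -0.1, -0.3]
gripper_width: 0.996
```

```bash
python3 - <<'E'
from h import *
im=read_camera('wrist');c=get_calibration('wrist');o=readout.get_obs()
print(o['t'],o['eef_pos'],o['tool_rot']);print(np.round(c['world_from_camera'],3).tolist(),c['fov_y'])
exec(open('fit.py').read().split('obs=')[0]);p=[0.463,0.3045,-.288]
W=lambda p,X:[p[0]+np.cos(p[2])*X[0]/1e3-np.sin(p[2])*X[1]/1e3,p[1]+np.sin(p[2])*X[0]/1e3+np.cos(p[2])*X[1]/1e3,.01+X[2]/1e3]
Q=proj(c,[W(p,[a,b,220]) for a,b in((6,-37.5),(6,122.5),(-6,122.5),(-6,-37.5))]);print(Q.round(1).tolist())
cv2.imwrite('pics/w1raw.png',im[...,::-1])
b=cv2.resize(im[...,::-1],(800,600));cv2.imwrite('pics/w1.png',b)
E
```

```text
2.0 [0.46857574 0.32541065 0.32046796] [-1.74496073e-04  9.89779237e-01 -1.42607951e-01 -6.73807595e-05]
[[0.959, -0.269, -0.086, 0.49], [-0.282, -0.915, -0.289, 0.398], [-0.0, 0.302, -0.953, 0.483], [0.0, 0.0, 0.0, 1.0]] 70.65484514563333
[[285.2, 266.9], [286.9, 86.3], [271.8, 86.3], [272.7, 266.8]]
```

View pics/w1.png

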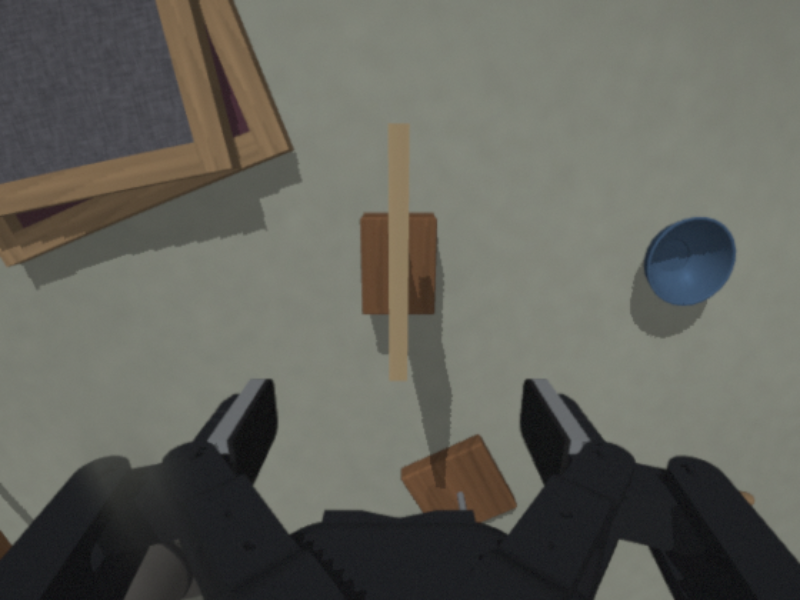

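The wrist picture shows the plate upright and centred: its top edge runs from (399,124) to (399,380), within 1 px of the prediction. I'll descend and grip.

Request:
{"op": "carry_out", "data": {
  "deltas": [
    [[0,0.1,5],0],
    [[0,0.1,9],0],
    [[0,0.1,10.3],0],
    [[0,0.1,10.3],0]
  ]
}}

```text
t: 2.5
eef_pos: [0.468, 0.3249, 0.2174]
tool_rot: [0.0, 0.99, -0.142, -0.0]
contact_force: [-0.9, -0.1, -0.7]
gripper_width: 0.999
```

Request:
{"op": "carry_out", "data": {
  "deltas": [
    [[0,0,0],0],
    [[0,0,0],0],
    [[0,0,0],0],
    [[0,0,0],0],
    [[0,0,0],0],
    [[0,0,0],0],
    [[0,0,0],0],
    [[0,0,0],0]
  ],
  "hand": 0,
  "newtons": 60
}}

```text
t: 3.5
eef_pos: [0.4681, 0.3249, 0.2174]
tool_rot: [0.0, 0.99, -0.142, -0.0]
contact_force: [-0.8, 0.7, -0.7]
gripper_width: -0.001
```

The opening reads fully shut, so I may have missed the plate. I'll look.

```bash
python3 - <<'E'
from h import *
a=read_camera('wrist')[...,::-1];b=read_camera('scene')[...,::-1]
print(readout.get_obs()['gripper_width'])
m=np.hstack([cv2.resize(a,(400,300)),cv2.resize(b[190:310,350:510],(400,300))])
cv2.imwrite('pics/g1.png',m)
E
```

```text
-0.004131748309342415
```

View pics/g1.png

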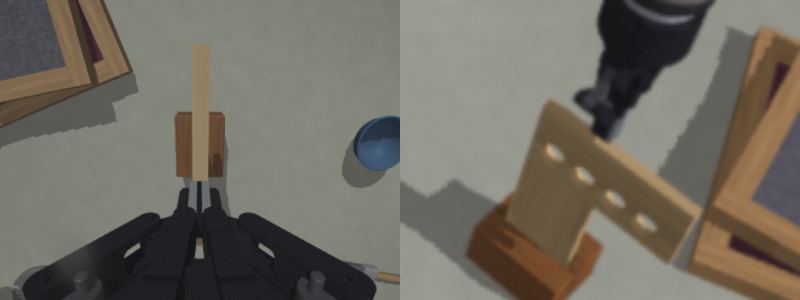

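The picture is ambiguous, so I'll zoom in with projected marks for the plate's top and the TCP.

```bash
python3 - <<'E'
from h import *
a=read_camera('wrist')[...,::-1].copy();b=read_camera('scene')[...,::-1].copy()
cw,cs=get_calibration('wrist'),get_calibration('scene')
o=readout.get_obs();t=o['eef_pos'];p=[.463,.3045,-.288]
W=lambda X:[p[0]+np.cos(p[2])*X[0]/1e3-np.sin(p[2])*X[1]/1e3,p[1]+np.sin(p[2])*X[0]/1e3+np.cos(p[2])*X[1]/1e3,.01+X[2]/1e3]
C=[W([x,y,220]) for x,y in((6,-37.5),(6,122.5),(-6,122.5),(-6,-37.5))]
tips=[t,t-[0,0,.017]]
def crop(im,c,r0,c0,h,w):
    z=im[r0:r0+h,c0:c0+w];s=400/w;z=cv2.resize(z,(400,int(h*s)),interpolation=cv2.INTER_CUBIC)
    for P,col in((C,(0,0,255)),(tips,(0,255,0))):
        for q in proj(c,P): cv2.circle(z,tuple(int(v) for v in ((q-[c0,r0])*s)),3,col,1)
    return z
m=np.hstack([crop(a,cw,150,180,200,200)[:400],crop(b,cs,215,390,80,80)[:400]])
print(proj(cw,tips),proj(cs,tips));cv2.imwrite('pics/g2.png',m)
E
```

```text
[[278.25280758 250.81911117]
 [278.30672808 239.7583378 ]] [[429.00177175 248.62574634]
 [427.10061544 253.27109613]]
```

View pics/g2.png

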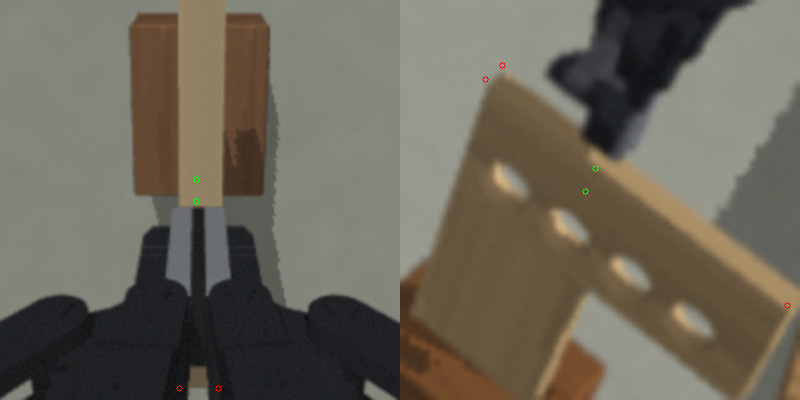

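```bash
python3 - <<'E'
from h import *
cw,cs=get_calibration('wrist'),get_calibration('scene')
t=readout.get_obs()['eef_pos'];print(t)
for a,b in(((253.5,279),(246.4,431)),((253.5,287),(245.8,433))):
    L=[ray(cw,a),ray(cs,b)];A=sum(np.eye(3)-np.outer(d,d) for o,d in L);B=sum((np.eye(3)-np.outer(d,d))@o for o,d in L)
    P=np.linalg.solve(A,B);print(P,P-t,[np.linalg.norm(np.cross(P-o,d)) for o,d in L])
E
```

```text
[0.46807997 0.32487518 0.21745759]
[0.46917641 0.32737779 0.22778716] [0.00109644 0.00250261 0.01032958] [np.float64(0.0004328027794722474), np.float64(0.0004328027794723404)]
[0.47462558 0.33106036 0.2385591 ] [0.00654562 0.00618518 0.02110151] [np.float64(0.0005258913309885133), np.float64(0.0005258913309884862)]
```

Request:
{"op": "carry_out", "data": {
  "deltas": [
    [[0,0,-3],0],
    [[0,0,-3],0],
    [[0,0,-3],0],
    [[0,0,-3],0],
    [[0,0,-3],0]
  ],
  "hand": 0.5
}}

```text
t: 4.32
eef_pos: [0.4678, 0.3247, 0.2468]
tool_rot: [0.001, 0.99, -0.142, -0.001]
contact_force: [0.1, 0.3, 0.2]
gripper_width: 0.501
```

Triangulation puts the fingertips about 10–25 mm above the reported TCP, where 17 mm below was stated. The fingers therefore closed above the plate. I'll go lower with the hand half open and recheck.

Request:
{"op": "carry_out", "data": {
  "deltas": [
    [[0,0,3],0],
    [[0,0,4.5],0],
    [[0,0,5.5],0],
    [[0,0,5.5],0],
    [[0,0,5.5],0]
  ]
}}

```text
t: 4.95
eef_pos: [0.4682, 0.3249, 0.1925]
tool_rot: [0.0, 0.99, -0.142, -0.0]
contact_force: [0.2, -0.4, 0.1]
gripper_width: 0.499
```

Request:
{"op": "carry_out", "data": {
  "deltas": [
    [[0,0,0],0],
    [[0,0,0],0],
    [[0,0,0],0],
    [[0,0,0],0]
  ],
  "hand": 0,
  "newtons": 20
}}

```text
t: 5.45
eef_pos: [0.4687, 0.3253, 0.1932]
tool_rot: [-0.0, 0.99, -0.142, 0.0]
contact_force: [-0.5, 0.0, 4.9]
gripper_width: 0.135
```

```bash
python3 - <<'E'
from h import *
a=read_camera('wrist')[...,::-1];b=read_camera('scene')[...,::-1]
m=np.hstack([cv2.resize(a[150:350,180:380],(400,400)),cv2.resize(b[215:295,390:470],(400,400),interpolation=cv2.INTER_CUBIC)])
cv2.imwrite('pics/g3.png',m)
E
```

```text
(no output)
```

View pics/g3.png

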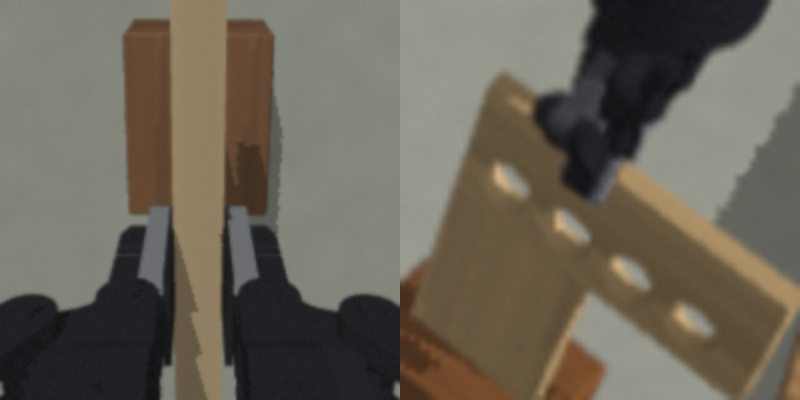

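The plate is gripped: the opening is 0.135 (about 11.5 mm), and the fingertips are roughly 25 mm below the top edge above hole 2. I'll tighten and lift.

Request:
{"op": "carry_out", "data": {
  "deltas": [
    [[0,0,0],0],
    [[0,0,0],0],
    [[0,0,-1],0],
    [[0,0,-2.5],0],
    [[0,0,-4.5],0],
    [[0,0,-6.5],0],
    [[0,0,-8.5],0],
    [[0,0,-10],0],
    [[0,0,-10],0],
    [[0,0,-10],0]
  ],
  "newtons": 80
}}

```text
t: 6.8
eef_pos: [0.4682, 0.325, 0.2925]
tool_rot: [0.0, 0.99, -0.142, -0.0]
contact_force: [-0.5, -0.8, -1.9]
gripper_width: 0.113
```

Request:
{"op": "carry_out", "data": {
  "deltas": [
    [[2,1,0],-3],
    [[5,3,0],-6],
    [[8,6,0],-9],
    [[11,9,0],-12],
    [[14,12.5,0],-15],
    [[16.5,16,0],-18],
    [[18.5,19.5,0],-21],
    [[20,23,0],-24],
    [[20.6,26,0],-27.4],
    [[20.6,27.3,0],-27.4]
  ]
}}

```text
t: 8.05
eef_pos: [0.5884, 0.0027, 0.2916]
tool_rot: [0.0, 0.996, 0.095, -0.001]
contact_force: [-0.5, 0.5, -1.3]
gripper_width: 0.114
```

Request:
{"op": "carry_out", "data": {
  "deltas": [
    [[0,0,0],0],
    [[0,0,0],0]
  ]
}}

```text
t: 8.3
eef_pos: [0.5884, 0.0044, 0.2913]
tool_rot: [0.0, 0.995, 0.095, -0.001]
contact_force: [-0.7, -0.2, -1.9]
gripper_width: 0.115
```

```bash
python3 - <<'E'
from h import *
from scipy.spatial.transform import Rotation as R
a=read_camera('wrist')[...,::-1].copy();cw=get_calibration('wrist');o=readout.get_obs();
b=read_camera('scene')[...,::-1].copy();cs=get_calibration('scene')
t=o['eef_pos'];q=o['tool_rot'];M=R.from_quat(np.r_[q[1:],q[0]]).as_matrix();print(o['t'],t,np.degrees(np.arctan2(M[1,0],M[0,0])))
h=t+M@[0,.001,.0150];ex=np.r_[M[:2,0],0];ey=-np.r_[M[:2,1],0]
pl=lambda x,y,z:h+ex*x/1e3+ey*(y-20.5)/1e3+np.array([0,0,(z-168)/1e3])
C=[pl(6,-37.5,220),pl(6,122.5,220),pl(6,122.5,145),pl(-6,-37.5,220),pl(-6,122.5,220)]+[pl(6,y,168) for y in(-13.5,20.5,54.5,88.5)]
pg=[[.5445,-.0038,.24],[.456,-.021,.24]]
def crop(im,c,r0,c0,hh,w):
    z=im[r0:r0+hh,c0:c0+w];s=400/w;z=cv2.resize(z,(400,int(hh*s)),interpolation=cv2.INTER_CUBIC)
    for P,col in((C,(0,0,255)),(pg,(0,255,0))):
        for q in proj(c,P): cv2.circle(z,tuple(int(v) for v in ((q-[c0,r0])*s)),3,col,1)
    return z
print(proj(cs,pg),proj(cs,C)[6])
m=np.hstack([crop(a,cw,0,0,420,560),np.zeros((300,0,3),np.uint8)])
n=crop(b,cs,160,250,120,120);m=np.vstack([m,np.zeros((100,400,3),np.uint8)])
cv2.imwrite('pics/p1.png',np.hstack([m,n]))
E
```

```text
8.35 [0.5884837  0.00458555 0.29136213] 10.97137862624828
[[279.76085351 204.56243037]
 [293.09360442 177.4905366 ]] [270.97357559 209.84196838]
```

View pics/p1.png

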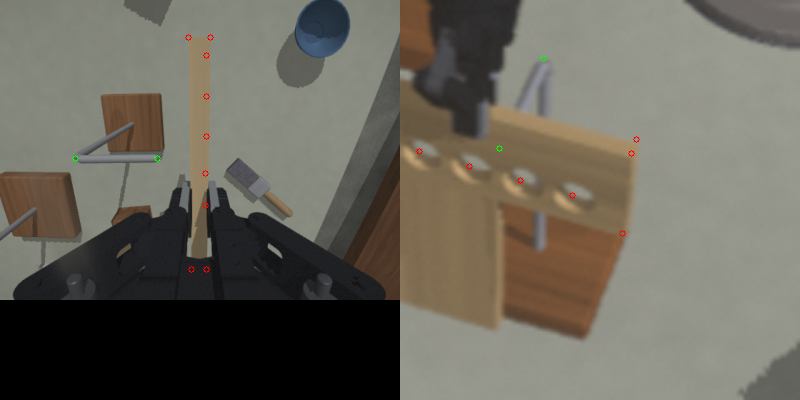

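Wrist view: the peg's tip at (158,158) and its bend at (75,158) lie on the projected marks, and the plate is square to the peg. In the scene view the holes are within 1–2 px of prediction. I'll lower to peg height and start sliding on.

Request:
{"op": "carry_out", "data": {
  "deltas": [
    [[0,-0.1,2],0],
    [[0,-0.1,3.6],0],
    [[0,-0.1,3.6],0],
    [[-2,-0.1,3.6],0],
    [[-3.5,-0.1,3.6],0],
    [[-4.5,-0.1,3.6],0],
    [[-5.2,-0.1,3.6],0],
    [[-5.8,-0.1,3.6],0],
    [[-5.8,-0.1,3.6],0]
  ]
}}

```text
t: 9.52
eef_pos: [0.5312, -0.0056, 0.2557]
tool_rot: [0.0, 0.995, 0.096, -0.001]
contact_force: [0.7, -0.2, -2.0]
gripper_width: 0.113
```

```bash
python3 - <<'E'
from h import *
b=read_camera('scene')[...,::-1];a=read_camera('wrist')[...,::-1]
o=readout.get_obs();print(o['eef_pos'],o['contact_force'],o['torque'])
cv2.imwrite('pics/s1.png',np.hstack([cv2.resize(a[150:350,0:300],(400,267)),cv2.resize(b[160:240,250:370],(400,267),interpolation=cv2.INTER_CUBIC)]))
E
```

```text
[ 0.53159285 -0.00546455  0.25562251] [ 0.36434359 -0.63577559 -1.89332186] [-0.04338346 -0.01777166 -0.02402959]
```

View pics/s1.png

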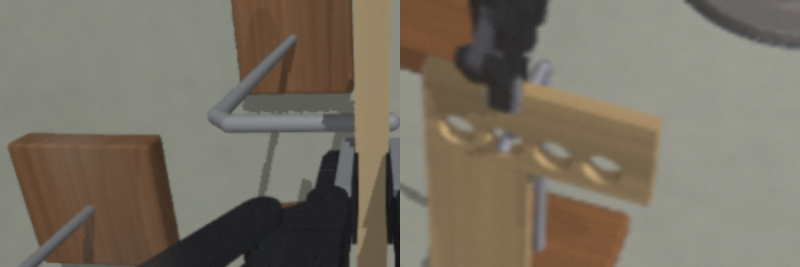

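The peg passes through the second hole with no contact force. I'll slide further on and lower gently.

Request:
{"op": "carry_out", "data": {
  "deltas": [
    [[-0.8,0,0],0],
    [[-1.6,0,0],0],
    [[-2.4,0,0],0],
    [[-2.4,0,0.2],0],
    [[-2.4,0,0.4],0],
    [[-2.4,0,0.6],0],
    [[-2.4,0,0.6],0]
  ]
}}

```text
t: 10.5
eef_pos: [0.508, -0.01, 0.2494]
tool_rot: [0.0, 0.995, 0.096, -0.001]
contact_force: [-0.1, 0.8, -1.1]
gripper_width: 0.111
```

Request:
{"op": "carry_out", "data": {
  "deltas": [
    [[0,0,0.1],0],
    [[0,0,0.1],0],
    [[0,0,0.1],0]
  ]
}}

```text
t: 10.88
eef_pos: [0.5081, -0.01, 0.2484]
tool_rot: [0.0, 0.995, 0.096, -0.001]
contact_force: [-0.0, 0.3, -1.1]
gripper_width: 0.112
```

Request:
{"op": "carry_out", "data": {
  "deltas": [
    [[0,0,0.1],0],
    [[0,0,0.1],0],
    [[0,0,0.1],0]
  ]
}}

```text
t: 11.25
eef_pos: [0.5081, -0.01, 0.2474]
tool_rot: [0.0, 0.995, 0.096, -0.001]
contact_force: [-0.7, -0.1, -2.1]
gripper_width: 0.118
```

Request:
{"op": "carry_out", "data": {
  "deltas": [
    [[0,0,0.1],0],
    [[0,0,0.1],0],
    [[0,0,0.1],0]
  ]
}}

```text
t: 11.62
eef_pos: [0.5082, -0.01, 0.2472]
tool_rot: [0.0, 0.995, 0.096, -0.001]
contact_force: [-3.0, -0.3, 4.8]
gripper_width: 0.116
```

The peg now carries the plate (force +4.8 N up). I'll release and retreat upward.

Request:
{"op": "carry_out", "data": {
  "deltas": [
    [[0,0,0],0],
    [[0,0,0],0],
    [[0,0,0],0],
    [[0,0,0],0]
  ],
  "hand": 0.5,
  "newtons": 20
}}

```text
t: 12.12
eef_pos: [0.5082, -0.0099, 0.2472]
tool_rot: [0.0, 0.995, 0.096, -0.001]
contact_force: [-0.1, 0.1, -0.4]
gripper_width: 0.5
```

Request:
{"op": "carry_out", "data": {
  "deltas": [
    [[0,0,-0.5],0],
    [[0,0,-1.5],0],
    [[0,0,-3],0],
    [[0,0,-5],0],
    [[0,0,-8],0],
    [[0,0,-12],0],
    [[0,0,-15],0],
    [[0,0,-15],0],
    [[0,0,-15],0],
    [[0,0,-15],0]
  ]
}}

```text
t: 13.38
eef_pos: [0.5079, -0.0099, 0.3962]
tool_rot: [0.0, 0.995, 0.096, -0.002]
contact_force: [-0.1, -0.6, 0.0]
gripper_width: 0.5
```

Request:
{"op": "carry_out", "data": {
  "deltas": [
    [[0,0,0],0],
    [[0,0,0],0],
    [[0,0,0],0],
    [[0,0,0],0],
    [[0,0,0],0],
    [[0,0,0],0],
    [[0,0,0],0],
    [[0,0,0],0]
  ]
}}

```text
t: 14.38
eef_pos: [0.5079, -0.0099, 0.3963]
tool_rot: [0.0, 0.995, 0.096, -0.002]
contact_force: [-0.3, 0.1, 0.1]
gripper_width: 0.5
```

```bash
python3 - <<'E'
from h import *
b=read_camera('scene')[...,::-1];a=read_camera('wrist')[...,::-1]
o=readout.get_obs();print(o['t'],o['eef_pos'],o['contact_force'])
cv2.imwrite('pics/f.png',np.hstack([cv2.resize(a,(400,300)),cv2.resize(b[130:265,230:410],(400,300),interpolation=cv2.INTER_CUBIC)]))
E
```

```text
14.475 [ 0.50792929 -0.00993047  0.39626977] [-0.15249982 -0.76159149  0.07936724]
```

View pics/f.png

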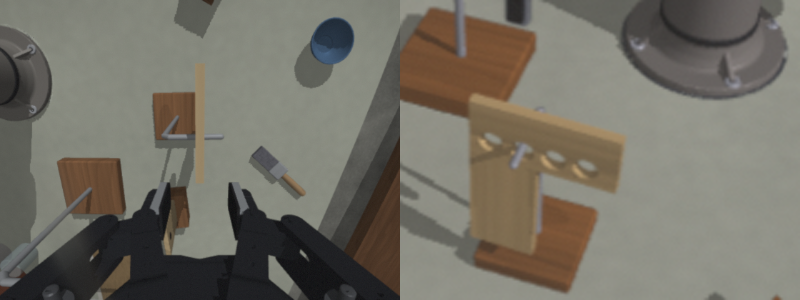

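The template hangs on the peg by its second hole with the gripper clear. I'll check that it's still, then hand in.

Request:
{"op": "carry_out", "data": {
  "deltas": [
    [[0,0,-2],0],
    [[0,0,-2],0],
    [[0,0,-2],0],
    [[0,0,-2],0],
    [[0,0,-2],0],
    [[0,0,-2],0],
    [[0,0,-2],0],
    [[0,0,-2],0]
  ]
}}

```text
t: 15.48
eef_pos: [0.508, -0.0099, 0.4162]
tool_rot: [0.0, 0.995, 0.096, -0.002]
contact_force: [-0.2, 0.1, 0.5]
gripper_width: 0.502
```

```bash
python3 - <<'E'
from h import *
a=read_camera('scene').astype(int)
for _ in range(4): b=read_camera('scene').astype(int)
print('motion',abs(a-b)[165:265,255:345].mean(),abs(a-b)[165:265,255:345].max())
cs=get_calibration('scene');z=np.radians(11);ex=np.array([np.cos(z),np.sin(z),0]);ey=np.array([-np.sin(z),np.cos(z),0])
h=np.array([.508,-.0105,.232])
print('level prediction in crop px',((proj(cs,[h+ex*.006+ey*(y-20.5)/1e3+[0,0,(w-168)/1e3] for y,w in((-37.5,220),(122.5,220),(122.5,145),(37.5,0),(-37.5,0))])-[230,130])*400/180+[400,0]).round().tolist())
for q in('plain','bowl'): print(q,models.spot_in(q,'scene')[:1])
print(bot.hand_in())
E
```

```text
motion 0.6537037037037037 4
level prediction in crop px [[467.0, 99.0], [622.0, 140.0], [616.0, 191.0], [533.0, 254.0], [472.0, 235.0]]
plain [{'centre': [180.5, 204.5], 'score': 0.64}]
bowl [{'centre': [370.9, 314.8], 'score': 0.88}]
the job is handed in; nothing more can be done
None
```

The L-template is hanging by itself on the smaller peg by its second hole (y = 20.5 mm, right by the centre of mass). The arm is on top, the leg points down, and the job is handed in. It took about 16 s of robot time.

- **First grasp missed:** the gripper closed above the plate. The fingertips turned out to be about 10–25 mm behind the reported TCP, which disagrees with the stated 17 mm ahead. I went about 25 mm lower and gripped it properly at the top edge.
- **Hanging on the peg:** I lifted the plate, turned it square to the peg, slid it on from the open end with no contact force, and released once the peg carried it. By my pose estimate it sits about 8 mm outward of the peg's middle.
- **Level and still:** in the last scene picture the visible corners lie within a few zoomed pixels (1–2 real pixels) of where a level plate would appear. Five frames in a row showed no motion beyond noise.
- **Bystanders:** the bowl is found within 1 px of where it was. The plain template is found within about 2.5 px in the scene view (detector score 0.64). That is within detector noise, and the arm never went near either of them.

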